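# Slide the full syrup bottle home into its free stall

## Robot

A 6-joint arm with a two-finger parallel gripper is mounted at the origin on the work surface. World frame = base frame: x ahead of the robot, y to its left, z up, the work surface at z = 0. Lengths are in mm, angles in rad, forces in N, time in s.
With the tool pointing down it reaches from about 325 to 1000 mm from the base axis. Payload 5.1 kg.
Tool frame: the origin (TCP) lies on the front face of the gripper's body, between the roots of the fingers; the fingertips stand 73 mm ahead of it and the grasp point (between the pads) lies 54 mm ahead of it (r.tcp_to_grasp is the distance from the TCP to the grasp point, in mm); z points along the fingers, y is the line along which they close (so a half turn about z gives the same grasp; the last joint's range is limited). The gripper opens to 85 mm and grips with 20 to 120 N. Pads are 22 mm wide; open, the fingers measure 114 mm over their backs; the gripper's body (76 mm by 85 mm) begins 54 mm behind the grasp point. The pads swing forward as they close: fully open they stand 13 mm farther back than shut.
Start: joints at [1.107, 0.124, 1.65, -0, 1.367, -0.083], TCP at [241.601, 603.419, 303.922] pointing down, gripper open.
Joint ranges: [-2.61, 2.61], [-1.02, 2.33], [0.03, 2.71], [-1.35, 4.49], [0.32, 2.68], [-2.91, 2.91]. Speed limits (rad/s): [2.57, 2.57, 3.14, 3.14, 3.14, 3.14].

## Interface

Orientations are given as a 3x3 rotation matrix whose columns are the frame's x, y, z axes.
In Python, from rig import r, planner, telemetry, optics gives the robot as it stands. Calls block until the motion is done:
- r.move_pose(position, orientation): joint-space move of the TCP to a pose.
- r.servo_line(position, max_speed=150, rot=None): straight line of the TCP; rot=None keeps the orientation; max_speed is the mean speed in mm/s.
- r.move_j(angles): joint-space move.
- r.move_gripper(opening, newtons=None): opening from 0.0 (shut) to 1.0 (fully open); newtons is the grip in N (None keeps the last); returns when the fingers have stopped.
- r.hold(seconds).
- planner.inverse_kinematics(position, orientation): joint angles nearest the present ones, or None.
- telemetry.get_state(): the state.
- optics.camera(name): name is "scene" or "top" or "wrist"; returns a dict with "img" (384x512x3 uint8, blue, green, red), "fovy" (degrees; the focal length in pixels is half the picture's height over the tangent of half this angle, whatever the lens; pixels are square), "cx", "cy" (the principal point, pixels), "T" (4x4, takes a point from camera to world coordinates). Camera axes: x right, y up, looking along -z (the intrinsics and any distortion apply to the point x, -y, -z); pixel columns grow to the right and rows downward; lengths in mm; the calibration is good to about 2 mm. A picture is of the moment at which its call begins. There is no depth.
A pose or a line that the arm cannot do raises r.IKError and nothing moves.
- r.sign_off(): hands the job in; it is judged then, once.
The state is a dict: "clock": time; "joint_positions": joint angles; "qvel": joint speeds; "joint_efforts": joint torques, N m; "ee_pos": TCP position; "ee_rot": TCP orientation; "force": force on the tool from outside, world axes, zero at the start; "wrist_torque": the same for the moment, N m; "finger_gap": opening from 0.0 (shut) to 1.0 (fully open); "finger_force": force on a finger pad.
Only numpy, scipy, OpenCV 4.12 (cv2) and the standard library are available. Lean on these libraries where they do the work, as an engineer would, in place of code of your own. Each camera call takes 0.05 s, during which the arm holds its last target. There are 200 camera calls.

## Task

One tall slim syrup bottle stands loose on the steel bench; its twin is already parked in one of the two low black stalls. Push the loose bottle low on its body so that it slides upright across the bench into the empty stall, all the way until it touches the stall's back wall, then draw the hand away. Do not lift it or tip it, and leave the parked bottle, the jar and the cake ring where they are.

Things in the scene. Friction and masses are not known exactly. Their poses are not given: they have to be found in the camera images.
- bottle: The loose bottle: round, amber, paper label, black cap; 58 mm diameter, straight-sided to 125 mm, then a 25 to 29 mm neck; 255 mm tall, 0.4 to 0.65 kg. Origin: centre of its underside, z up. Starts upright, left of both stalls as the robot sees it. Friction on the bench is 0.5 to 0.7: pushed below about 35 mm it slides, pushed higher it may tip.
- stall_empty: The empty stall, fixed: three black walls 40 mm high, 8 mm thick, no floor or sill. Bay 90 mm wide (its x), side walls 60 mm long from the back; flat 3 mm strips outside them. Origin on the bench at the middle of the back wall's inner face; open side +y, roughly to the robot's left. A bottle touching the back in the middle has its origin at x 0, y 29 mm.
- stall_taken: The other stall, the same in shape, size and axes, in which the parked bottle stands. It stands beside the empty one, nearer to or farther from the robot.
- bottle_parked: The twin bottle, same shape and size and same origin, loose, standing in the taken stall. To be left alone.
- jar: A closed jam jar, 68 mm in diameter, 85 mm tall, loose, standing at the robot's left beyond the bottle; origin at the centre of its underside. To be left alone.
- cake_ring: A steel cake ring, 110 mm in diameter, 50 mm high, loose, lying flat at the robot's right behind the stalls; origin at the centre of its underside. To be left alone.

How it is judged:
By the outcome, as a careful person would: the job done as asked, in the order asked, and still so for the second after the job is handed in, with the robot touching nothing.
It also fails if it takes over 54 s, if anything falls off the work surface, if the arm or the gripper's body presses on something with over 40 N, if the wrist force passes 120 N, or if a joint passes its speed limit or range.

## Working session

There is one attempt and no reset: what is moved stays moved. The work goes in short steps, each a Python script; the robot and the scene stay as the last script left them, time stands still between calls to the robot, and variables do not carry over. Pictures are saved under pics/ and viewed, at most 10 in all, crops included, and the job is handed in when it is done.

```bash
ls; mkdir -p pics; python3 - <<'E'
from rig import r, planner, telemetry, optics
import cv2, numpy as np
for n in ("scene","top"):
    c=optics.camera(n); cv2.imwrite(f"pics/{n}0.png",c["img"]); print(n,{k:(np.round(v,3).tolist() if k=="T" else v) for k,v in c.items() if k!="img"})
print(telemetry.get_state()["clock"])
E
```

```text
pics
scene {'fovy': 53.903123127745864, 'cx': 260.08960688806604, 'cy': 191.2548756226934, 'T': [[0.262, -0.62, 0.74, 1203.59], [0.965, 0.176, -0.194, -174.88], [-0.01, 0.765, 0.644, 588.278], [0.0, 0.0, 0.0, 1.0]]}
top {'fovy': 48.33383321294972, 'cx': 249.14425453334303, 'cy': 195.20406420829895, 'T': [[-0.028, 0.994, -0.11, 401.454], [-1.0, -0.029, -0.002, 8.838], [-0.005, 0.11, 0.994, 1252.457], [0.0, 0.0, 0.0, 1.0]]}
0.1
```

View pics/scene0.png

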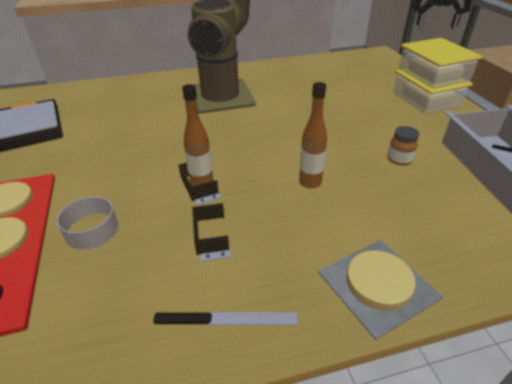

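View pics/top0.png

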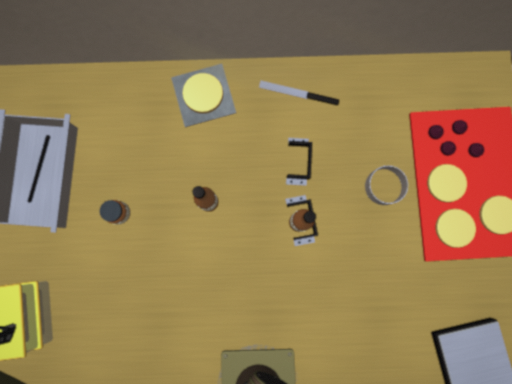

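The top view shows the loose bottle at about (205,198), the empty stall at (300,162) farther from the robot, and the taken stall at (303,220) nearer to it. The jar is at (115,212) and the cake ring at (387,185). I'll enlarge both views.

```bash
python3 - <<'E'
import cv2
t=cv2.imread("pics/top0.png")[130:250,180:330]; cv2.imwrite("pics/topc.png",cv2.resize(t,None,fx=5,fy=5,interpolation=cv2.INTER_CUBIC))
s=cv2.imread("pics/scene0.png")[120:270,160:350]; cv2.imwrite("pics/scc.png",cv2.resize(s,None,fx=4,fy=4,interpolation=cv2.INTER_CUBIC))
E
```

```text
(no output)
```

View pics/topc.png

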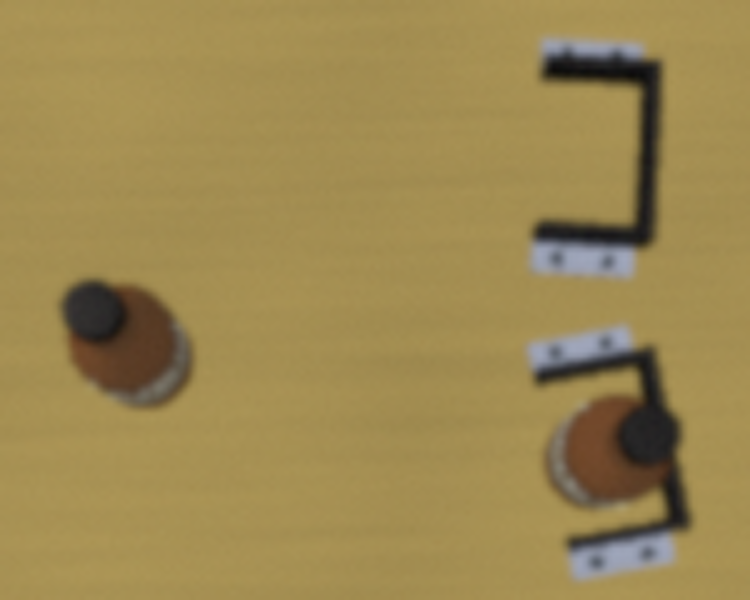

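View pics/scc.png

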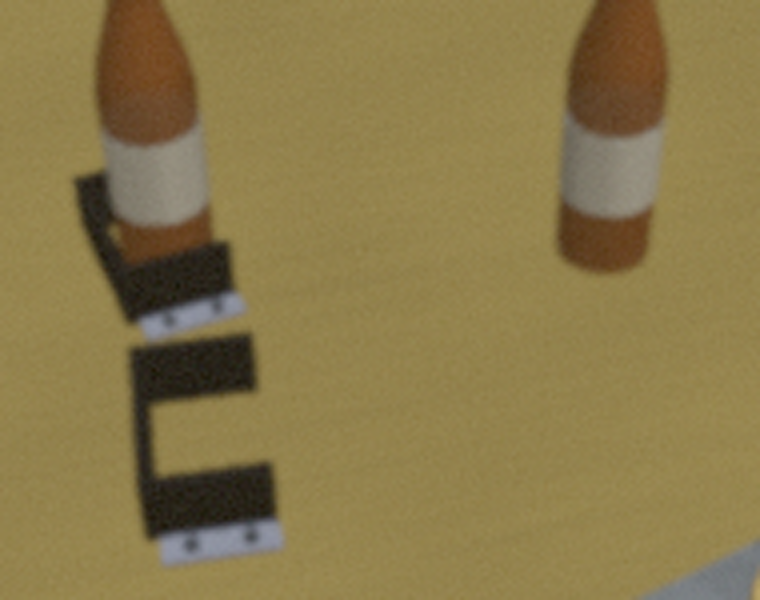

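Crop readings:
- **Empty stall strips:** in the top view the outer corners are (541,38), (643,44), (530,272) and (633,277). The far strip in the scene view is at (284,547) and (163,565).
- **Empty stall wall tops:** the back outer corners in the top view are (662,60) and (652,245).
- **Loose bottle:** the cap is at (93,308) in the top view, and the base front is at (603,272) in the scene view.

Next I'll fit poses to these points.

```bash
cat > h.py <<'E'
import numpy as np, cv2
from scipy.optimize import least_squares
from rig import r, planner, telemetry, optics
cam={n:optics.camera(n) for n in ("scene","top")}
def ray(n,uv,c=None):
    c=c or cam[n]; f=192/np.tan(np.radians(c["fovy"]/2)); T=np.array(c["T"])
    d=np.array([(uv[0]-c["cx"])/f,-(uv[1]-c["cy"])/f,-1]); return T[:3,3],T[:3,:3]@d
def proj(n,P,c=None):
    c=c or cam[n]; f=192/np.tan(np.radians(c["fovy"]/2)); T=np.array(c["T"])
    p=(np.asarray(P)-T[:3,3])@T[:3,:3]; return np.array([c["cx"]-f*p[0]/p[2],c["cy"]+f*p[1]/p[2]])
def onz(n,uv,z): o,d=ray(n,uv); return o+d*(z-o[2])/d[2]
def tri(a,b):
    (o1,d1),(o2,d2)=ray("top",a),ray("scene",b)
    s=np.linalg.lstsq(np.c_[d1,-d2],o2-o1,rcond=None)[0]; p,q=o1+s[0]*d1,o2+s[1]*d2
    return (p+q)/2,np.linalg.norm(p-q)
tc=lambda u,v:((u+.5)/5-.5+180,(v+.5)/5-.5+130)
sc=lambda u,v:((u+.5)/4-.5+160,(v+.5)/4-.5+120)
E
python3 - <<'E'
from h import *
np.set_printoptions(precision=1,suppress=True)
print("bottle cap tri",tri(tc(93,308),(319.3,86.5)))
print("parked cap tri",tri(tc(648,433),(190,90)))
print("cap z255",onz("top",tc(93,308),255))
p=onz("scene",sc(603,272),0); o=ray("scene",(0,0))[0]; d=(p-o)[:2]; d/=np.linalg.norm(d); print("base centre",p[:2]+29*d)
for n,q in (("farstrip open corner",[(541,38),(284,547)]),("farstrip back corner",[(643,44),(163,565)]),("back far top",[(662,60),(148,478)]),("near back outer top",[(652,245),(132,350)]),("near open top",[(534,222),(250,337)]),("far open top",[(545,78),(272,463)])): print(n,*tri(tc(*q[0]),sc(*q[1])))
# stall fit; strip outer x=w, from y=s0 to s1
obs=[("top",tc(541,38),'so+'),("top",tc(643,44),'sb+'),("top",tc(530,272),'so-'),("top",tc(633,277),'sb-'),("scene",sc(284,547),'so+'),("scene",sc(163,565),'sb+'),
("top",tc(662,60),(53,-8,40)),("top",tc(652,245),(-53,-8,40)),("scene",sc(132,350),(-53,-8,40)),("scene",sc(250,337),(-53,60,40)),("top",tc(544,78),(45,60,40))]
def res(v,full=False):
    x,y,a,w,s0,s1=v; R=np.array([[np.cos(a),-np.sin(a),0],[np.sin(a),np.cos(a),0],[0,0,1]]); out=[]
    for n,uv,m in obs:
        if isinstance(m,str): m=((w if m[2]=='+' else -w),(s1 if m[1]=='o' else s0),2)
        out.append(proj(n,R@np.array(m)+[x,y,0])-uv)
    return np.ravel(out)
c=onz("top",tc(640,160),0)
f=least_squares(res,[c[0],c[1],0,70,0,60],loss="soft_l1"); print(f.x.round(3)); print(f.fun if 0 else res(f.x).reshape(-1,2))
# parked bottle, jar, ring, taken stall corners
for n,uv,z in (("jar",(112,211),85),("ring",(387,185),50),("parked cap",tc(648,433),255),("taken strip open in",tc(527,345),3),("taken strip back",tc(628,327),3),("taken back far top",tc(652,348),40),("taken open far top",tc(535,380),40)): print(n,onz("top",uv,z))
s=telemetry.get_state(); print(s["ee_rot"],s["force"],s["clock"])
c=optics.camera("wrist"); print(np.array(c["T"]),c["fovy"])
E
```

```text
bottle cap tri (array([525.5, 131.1, 250.3]), np.float64(1.5937051184597995))
parked cap tri (array([ 459.1, -127.9,  247.3]), np.float64(2.5863957607110843))
cap z255 [524.6 129.8 255. ]
base centre [522.2 135.6]
farstrip open corner [ 710.3 -108.9    2.8] 0.8371262962069257
farstrip back corner [ 705.  -169.2    2.5] 1.4711115135329207
back far top [ 685.1 -171.2   45.3] 6.206055503395383
near back outer top [ 579.2 -164.4   34.5] 1.9310393337989933
near open top [593.3 -99.1  40.2] 2.912022086047428
far open top [ 679.5 -107.2   31.6] 1.5826209124552948
[ 634.7 -162.3   -0.1   70.3   -1.    59.6]
[[-0.2  0.2]
 [-0.3  0.1]
 [-0.2  0.1]
 [-0.2  0.2]
 [-0.2  0.1]
 [-0.3  0.1]
 [-0.2 -0.3]
 [ 0.4 -1. ]
 [-1.3 -1.1]
 [ 0.6 -1.9]
 [-0.2 -2.4]]
jar [497.8 387.3  85. ]
ring [ 552.2 -380.1   50. ]
parked cap [ 458.5 -128.1  255. ]
taken strip open in [526.6 -94.    3. ]
taken strip back [ 535.5 -153.7    3. ]
taken back far top [ 519.1 -162.    40. ]
taken open far top [502.7 -94.8  40. ]
[[-0.9  0.4 -0. ]
 [ 0.4  0.9 -0. ]
 [ 0.  -0.  -1. ]] [ 0.2 -0.2  0.8] 0.2
[[  0.4  -0.9  -0.3 176.2]
 [  0.9   0.4   0.1 629.5]
 [ -0.   -0.3   1.  371.7]
 [  0.    0.    0.    1. ]] 63.73852010619813
```

```bash
cat >> h.py <<'E'
YAW=-0.088; O=np.array([634.7,-162.3]); YL=np.array([-np.sin(YAW),np.cos(YAW)]); TH=np.radians(45)
def rot(d,up=1,th=TH):
    d=np.r_[d,0]; k=np.array([0,0,1.]); z=d*np.sin(th)-k*np.cos(th); x=up*(d*np.cos(th)+k*np.sin(th)); return np.c_[x,np.cross(z,x),z]
def tcp(B,d,back,ztip=14,tip=71,th=TH):
    "TCP so that the tip centre is `back` behind point B along d"
    R=rot(d,th=th); return np.r_[B-back*d,ztip]-tip*R[:,2]
E
python3 - <<'E'
from h import *
np.set_printoptions(precision=2,suppress=True)
B=np.array([524.,132.]); P=O+120*YL; G=O+29*YL; d1=(P-B)/np.linalg.norm(P-B); d2=-YL
print(P,G,d1,np.arctan2(*(O-[0,0]-O)[::-1]))
for up in (1,-1):
  for d,b,bk,z in ((d1,B,80,220),(d1,B,80,14),(d1,P,33,14),(d2,P,80,14),(d2,G,33,14)):
    t=tcp(b,d,bk,z); print(up,t,planner.inverse_kinematics(t,rot(d,up)))
E
```

```text
[645.25 -42.76] [ 637.25 -133.41] [ 0.57 -0.82] 0.0
1 [449.78 238.98 270.2 ] [ 0.67 -0.1   2.04 -0.81  1.35 -2.84]
1 [449.78 238.98  64.2 ] [ 0.67  0.22  2.12 -0.92  1.09 -2.51]
1 [597.82  25.6   64.2 ] [ 0.17  0.26  2.07 -1.12  0.79 -2.75]
1 [656.69  86.94  64.2 ] [ 0.25  0.56  1.65 -0.75  1.34 -2.46]
1 [644.56 -50.53  64.2 ] [ 0.06  0.48  1.76 -0.85  1.2  -2.55]
-1 [449.78 238.98 270.2 ] [ 0.67 -0.1   2.04 -0.81  1.35  0.3 ]
-1 [449.78 238.98  64.2 ] [ 0.67  0.22  2.12 -0.92  1.09  0.63]
-1 [597.82  25.6   64.2 ] [ 0.17  0.26  2.07 -1.12  0.79  0.39]
-1 [656.69  86.94  64.2 ] [ 0.25  0.56  1.65 -0.75  1.34  0.68]
-1 [644.56 -50.53  64.2 ] [ 0.06  0.48  1.76 -0.85  1.2   0.6 ]
```

```bash
python3 - <<'E'
from h import *
np.set_printoptions(precision=2,suppress=True)
B=np.array([524.,132.]); P=O+120*YL; d1=(P-B)/np.linalg.norm(P-B)
r.move_gripper(0.35)
r.move_pose(tcp(B,d1,80,220),rot(d1)); r.servo_line(tcp(B,d1,80,40),200); r.servo_line(tcp(B,d1,80,14),60)
s=telemetry.get_state(); print(s["clock"],s["finger_gap"],s["force"],s["ee_pos"])
a=optics.camera("scene")["img"][90:240,240:440]; w=optics.camera("wrist"); b=w["img"]
cv2.imwrite("pics/a1.png",cv2.resize(a,None,fx=4,fy=4,interpolation=cv2.INTER_CUBIC)); cv2.imwrite("pics/w1.png",b)
print(proj("",[B[0],B[1],0],w),proj("",[B[0],B[1],255],w),proj("",np.r_[B-80*d1,14],w))
E
```

```text
5.0 0.35418658916716894 [-0.24 -0.53 -0.15] [449.63 238.82  63.8 ]
[257.14 138.  ] [ 264.56 2974.78] [256.97 246.49]
```

View pics/a1.png

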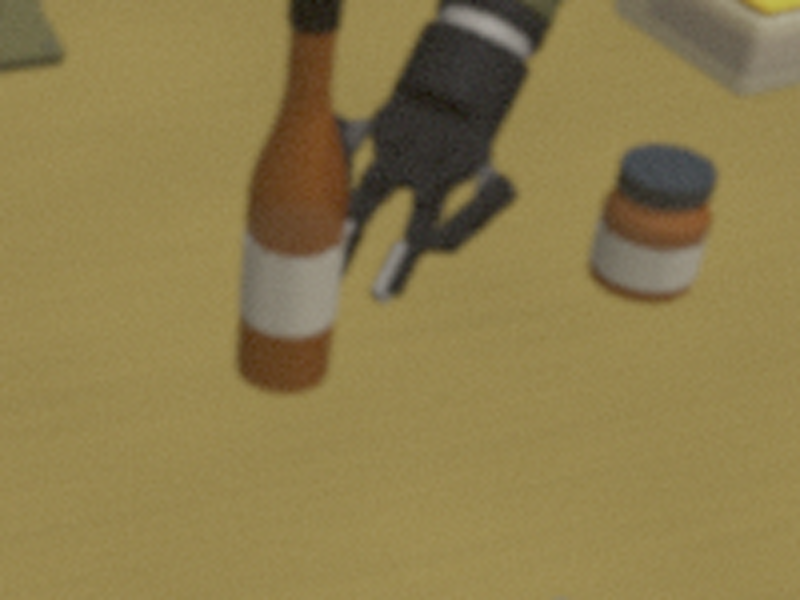

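View pics/w1.png

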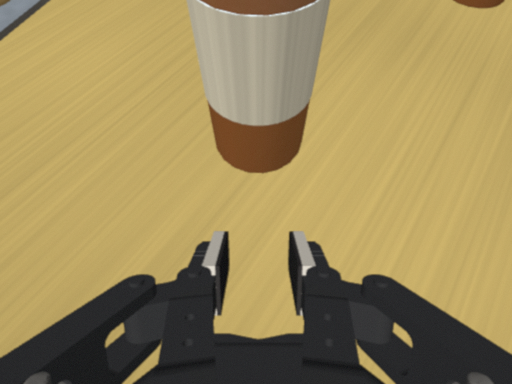

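The wrist view shows the bottle base at column 257, centred between the fingertips (columns 222 and 296, row 233). The hand is clear of everything, so I'll push to the stall axis in steps while watching the force.

```bash
python3 - <<'E'
from h import *
np.set_printoptions(precision=2,suppress=True)
B=np.array([524.,132.]); P=O+120*YL; L=np.linalg.norm(P-B); d1=(P-B)/L
r.servo_line(tcp(B,d1,42),60)
for s in (20,70,120,170,L):
    r.servo_line(tcp(B+s*d1,d1,33),45); t=telemetry.get_state(); print(s,t["clock"],t["force"],t["ee_pos"])
    if np.linalg.norm(t["force"])>15: break
a=optics.camera("scene")["img"][90:270,160:360]; w=optics.camera("wrist"); 
im=np.vstack([cv2.resize(a,(400,360)),np.zeros((1,400,3),np.uint8)]); im=np.hstack([im,cv2.resize(w["img"],(400,300)).copy() if 0 else cv2.copyMakeBorder(cv2.resize(w["img"],(400,300)),0,61,0,0,cv2.BORDER_CONSTANT)])
cv2.imwrite("pics/p1.png",im); print(proj("",np.r_[P,0],w),proj("scene",np.r_[P,0]),proj("scene",np.r_[P,255]))
E
```

```text
20 6.775 [-0.    0.83 -0.33] [488.03 183.65  64.27]
70 8.0333 [-0.25 -0.38 -0.54] [516.44 142.7   64.23]
120 9.2917 [ 0.44  0.21 -0.11] [544.93 101.68  64.21]
170 10.55 [-0.42  0.98 -0.07] [573.44  60.59  64.25]
212.70462681703555 11.65 [-0.35  0.22 -0.55] [597.83  25.42  64.28]
[256.93 201.04] [254.3  228.38] [251.3  125.03]
```

View pics/p1.png

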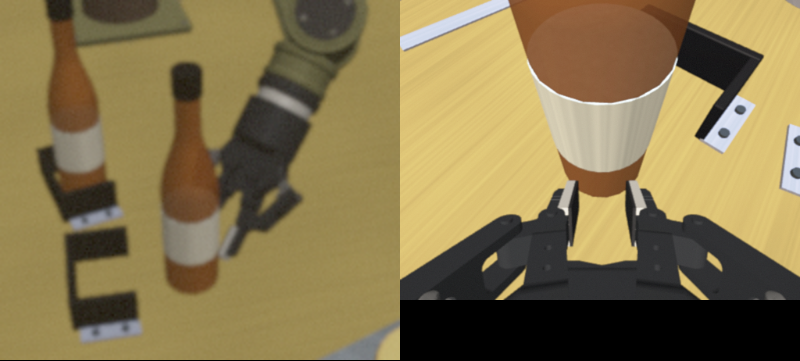

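The bottle is upright and nested in the fingers on the stall axis: base front at scene pixel (255,236), against a predicted base centre of (254,228). Next I'll back off, swing behind it along the stall axis, and check its alignment.

```bash
python3 - <<'E'
from h import *
np.set_printoptions(precision=2,suppress=True)
B=np.array([524.,132.]); P=O+120*YL; L=np.linalg.norm(P-B); d1=(P-B)/L; d2=-YL
r.servo_line(tcp(P,d1,82),80); r.servo_line(tcp(P,d1,82,35),60)
r.servo_line(tcp(P,d2,82,35),80,rot=rot(d2)); r.servo_line(tcp(P,d2,82,14),60)
t=telemetry.get_state(); print(t["clock"],t["force"],t["ee_pos"],tcp(P,d2,82,14))
w=optics.camera("wrist"); cv2.imwrite("pics/w2.png",w["img"]); print(proj("",np.r_[P,0],w),proj("",np.r_[P-29*d2,0],w),proj("",np.r_[P-29*np.array([d2[1],-d2[0]]),0],w),[proj("",np.r_[O+x*np.array([YL[1],-YL[0]])+60*YL,40],w) for x in (-45,45)])
E
```

```text
14.8833 [ 0.72 -0.6   0.17] [656.45  88.81  63.47] [656.87  88.93  64.2 ]
[255.87 136.02] [255.74 172.77] [212.17 136.  ] [array([325.48,  23.18]), array([186.1,  23. ])]
```

View pics/w2.png

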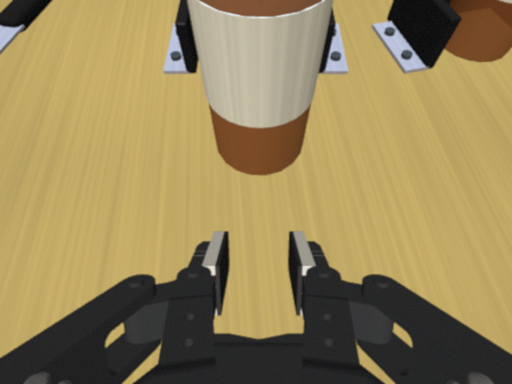

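The wrist view shows the bottle base at (259,172), the finger centre at column 258, and the stall strips symmetric about column 256. Alignment is within about 2 mm, so I'll push in until it meets the back wall.

```bash
python3 - <<'E'
from h import *
np.set_printoptions(precision=2,suppress=True)
P=O+120*YL; G=O+29*YL; d2=-YL
r.servo_line(tcp(P,d2,42),60); r.servo_line(tcp(P,d2,33),30); r.servo_line(tcp(G,d2,39),40)
b=39.; f=0
while b>23 and f<5:
    b-=0.7; r.servo_line(tcp(G,d2,b),15); r.hold(.1); t=telemetry.get_state(); f=-np.dot(t["force"][:2],d2); print(round(b,1),round(f,1),end="; ")
print(t["clock"],t["force"],t["ee_pos"],tcp(G,d2,b))
top=optics.camera("top")["img"][130:250,230:330]; w=optics.camera("wrist")
im=np.hstack([cv2.resize(top,(400,480),interpolation=cv2.INTER_CUBIC),cv2.copyMakeBorder(cv2.resize(w["img"],(400,300)),0,180,0,0,cv2.BORDER_CONSTANT)]); cv2.imwrite("pics/g1.png",im)
E
```

```text
38.3 2.1; 37.6 1.9; 36.9 1.8; 36.2 1.4; 35.5 2.9; 34.8 2.3; 34.1 3.1; 33.4 1.4; 32.7 2.7; 32.0 2.1; 31.3 1.4; 30.6 2.3; 29.9 2.0; 29.2 2.4; 28.5 4.1; 27.8 5.9; 24.175 [0.11 5.92 0.43] [644.19 -55.11  64.22] [644.1  -55.71  64.2 ]
```

View pics/g1.png

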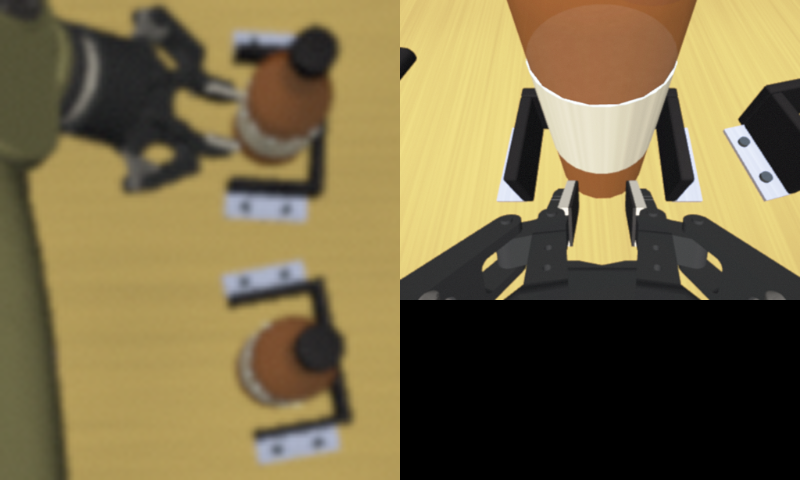

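The bottle is centred in the bay at the back wall, with the parked bottle undisturbed. I'll confirm contact with a few more small steps and then withdraw.

```bash
python3 - <<'E'
from h import *
np.set_printoptions(precision=2,suppress=True)
G=O+29*YL; d2=-YL; b=27.8; f=0
while b>23 and f<12:
    b-=0.7; r.servo_line(tcp(G,d2,b),15); r.hold(.15); t=telemetry.get_state(); f=-np.dot(t["force"][:2],d2); print(round(b,1),round(f,1),t["ee_pos"],end="; ")
r.servo_line(tcp(G,d2,40),20); r.servo_line(tcp(G,d2,120),100); r.servo_line(tcp(G,d2,150,120),150)
t=telemetry.get_state(); print(t["clock"],t["force"])
top=optics.camera("top")["img"][130:250,230:330]; s=optics.camera("scene")["img"][70:270,160:327]
im=np.hstack([cv2.resize(top,(400,480),interpolation=cv2.INTER_CUBIC),cv2.resize(s,(400,480),interpolation=cv2.INTER_CUBIC)]); cv2.imwrite("pics/g2.png",im)
E
```

```text
27.1 7.7 [644.24 -55.3   64.25]; 26.4 10.9 [644.23 -55.47  64.23]; 25.7 13.2 [644.24 -55.63  64.27]; 28.275 [-0.66  0.56  0.25]
```

View pics/g2.png

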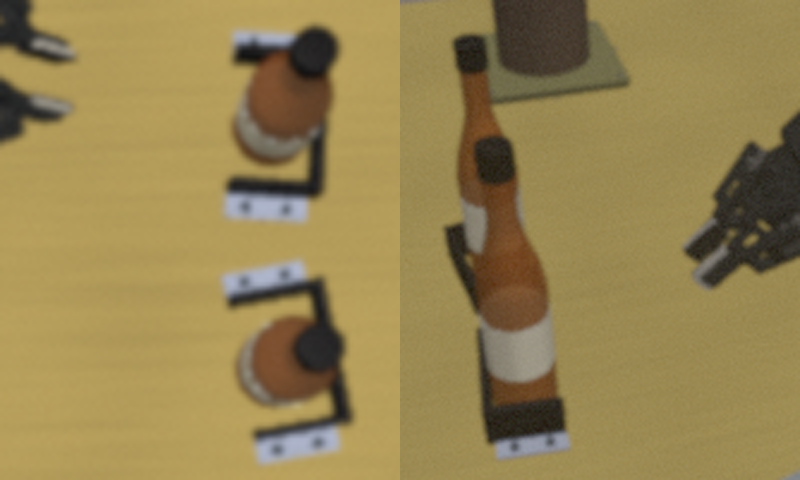

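The force climbed to 13 N while the hand barely moved, so the bottle is against the back wall. It stands upright and centred in the bay, the hand is clear, and the parked bottle is unmoved.

```bash
python3 -c "
from rig import r
print(r.sign_off())"
```

```text
the job is handed in; nothing more can be done
None
```

I pushed the loose bottle upright into the empty stall until it touched the back wall, drew the hand away and handed the job in at about 28 s. The parked bottle looked unmoved in the last pictures; the jar and cake ring were outside them, but the hand never went near either.

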